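# Take the amplifier module off the test jig and put it in its case

## Task

Draw the amplifier module straight off the two locating pins of the sloping plywood test jig, without cocking or forcing it on the pins, and stand it down on the bench and let go. Then take it by the handle on its front panel and put it into the grey case, nose first under the cover: push it in against the spring at the back and lower it, so that it stands flat on the case floor with all four feet behind the lip, and let go. Leave the multimeter, the socket board and the screwdriver where they are.

Things in the scene. Friction and masses are not known exactly. Their poses are not given: they have to be found in the camera images.
- module_mid (a point): Middle of the loose amplifier module: aluminium plate 150 x 100 x 5 mm (x, y, z) on four hollow feet, 0.3 to 0.6 kg, balanced within 10 mm of this point, which lies over the plate's middle, 45 mm above the feet's undersides. x points to the nose (plate's end at x = 75 mm), away from the handle; z up. Plate top 25 mm above the feet's undersides; parts on it, heat sink apart, reach at most 58 mm.
- module_foot (a point): Centre of the underside of the module's foot at (60, 40) mm from the middle; the four feet stand at x = +-60, y = +-40 mm, brass tubes 18 mm outside, 9.5 mm inside, 20 mm high, with holes of the same bore through the plate above them. Same axes as module_mid.
- module_sink (a point): Centre of the dark finned heat sink that stands crosswise at the module's middle, at its balance point: 30 mm thick along x, 70 mm long along y, 50 mm high, its top 75 mm above the feet's undersides and 25 mm above this point. 28 mm or more free before and behind it, down to the plate. Same axes as module_mid.
- module_panel (a point): Middle of the outer face of the module's upright front panel (4 x 100 x 72 mm) at the end away from the nose, 79 mm from the middle; it reaches from 12 to 84 mm above the feet's undersides. Same axes as module_mid.
- module_handle (a point): Grip point on the upright bar of the steel D handle on the module's front panel. The handle stands in the module's x-z plane, 12 mm thick along y, bar 12 x 12 mm from 26 to 76 mm above the feet's undersides; the bar's centre line is 36 mm out from the panel face, 115 mm from the middle. This point is 56 mm above the feet's undersides. Same axes as module_mid.
- jig_seat (a point): Fixed sloping plywood test jig: point on its deck right under module_mid of the seated module, 48 mm above the bench, with the seated module's axes: z is the pins' direction, square to the deck, which slopes 0.30 rad (17 degrees) down towards the module's nose. Deck from x = -150 to 95 mm, y = +-75 mm. At x = -138 mm an upright meter panel stands 130 mm above the deck, close in front of the handle.
- jig_pin (a point): Tip of the jig's steel pin at (60, 40) mm from jig_seat; its twin stands at (-60, -40) mm. Both are square to the deck, 8 mm in diameter, 35 mm high, and pass through two of the module's feet and the plate above them (tips 10 mm above the plate) with 1.5 mm play on the diameter; the other two feet just stand on the deck.
- case_seat (a point): Fixed grey sheet-metal case: point on its floor, 3 mm above the bench, right under module_mid when the module is home (then 45 mm above it, axes agreeing). x points into the case, away from its open mouth. Inside y = +-55 mm; back wall's inner face at x = 76.5 mm; cover's underside 100 mm above the floor, its top 103 mm. Between lip and back wall the standing module has 3 mm of play along x.
- case_lip (a point): Middle of the top edge of the folded lip across the case's mouth, 8 mm above its floor, from x = -74 to -70.5 mm of case_seat; cover and walls end there too. Panel and handle stay outside. Before the back wall a sprung pad 60 mm wide, 12 to 34 mm above the floor, meets the nose at x = 65 mm; it takes 4 N at first, 10 N with the nose at the wall, and holds the home module's feet against the lip.
- multimeter: Yellow hand multimeter 140 x 75 x 42 mm lying on the bench, origin under its middle; a bystander, leave it alone.
- socket_board: White switch and socket board on a wooden box, 190 x 120 x 54 mm, origin under its middle; a bystander, leave it alone.
- screwdriver: Screwdriver with a yellow handle lying on the bench; a bystander, leave it alone.
- jig: The whole jig, named for the force on it; origin on the bench under jig_seat, x level towards the nose of the seated module. It stands 216 mm high at the top of its meter panel and does not move.

How it is judged:
On the way, in this order (a step that is already met when the one before it is completed fails the run):
1. the module has come straight off the jig's pins (z of module_mid in the frame of jig_seat above 0.082 m and distance between module_mid and jig_seat below 0.2 m and angle between the z axis of module_mid and the z axis of jig_seat, either way round below 0.12 rad), for 0.05 s.
2. the module stands on its feet on the bench, let go (height (world z) of module_mid below 0.049 m and angle between module_mid's own z axis and vertical below 0.03 rad and horizontal distance between module_mid and case_seat above 0.1 m and contact force between the fingers and module below 0.1 N and linear speed of module below 0.02 m/s), for 0.2 s.
3. the module is picked up again, held by its handle (distance between the grasp point and module_handle below 0.04 m and height (world z) of module_mid above 0.05 m and contact force between the fingers and module above 1 N), for 0.1 s.
At the end, for the whole second after the job is handed in: The module is home in the case: its middle within 4 mm along the case of the seat point, its feet flat on the case floor (height within 3 mm, tilt under 0.025 rad) behind the lip, in line with the case within 0.12 rad, nose inward with the handle outside the mouth, at rest and let go (x of module_mid in the frame of case_seat between -0.004 and 0.004 m and z of module_mid in the frame of case_seat between 0.042 and 0.0475 m and angle between module_mid's own z axis and vertical below 0.025 rad and angle between the x axis of module_mid and the x axis of case_seat, either way round below 0.12 rad and linear speed of module below 0.02 m/s and contact force between the fingers and module below 0.1 N and x of module_handle in the frame of case_seat below -0.1 m); the robot touches nothing.
It fails at once if the module was cocked on the jig's pins (leaning more than 0.09 rad from their direction while still on them) (angle between the z axis of module_mid and the z axis of jig_seat, either way round above 0.09 rad and horizontal distance between module_mid and jig_seat below 0.04 m and z of module_mid in the frame of jig_seat below 0.077 m).
It fails at once if the module was forced along the jig's pins (more than 12 N between module and jig once it had risen 3 mm) (contact force between module and jig above 12 N and z of module_mid in the frame of jig_seat above 0.048 m).
It fails at once if the module was tipped over (angle between module_mid's own z axis and vertical above 0.6 rad).
It fails at once if a bystander (multimeter, socket board or screwdriver) was moved more than 25 mm (distance of any of multimeter, socket_board, screwdriver from where it was at the start of the episode above 0.025 m).
It also fails if it takes over 67 s, if anything falls off the work surface, if the arm or the gripper's body presses on something with over 40 N, if the wrist force passes 120 N, or if a joint passes its speed limit or range.

## Robot

A 6-joint arm with a two-finger parallel gripper is mounted at the origin on the work surface. World frame = base frame: x ahead of the robot, y to its left, z up, the work surface at z = 0. Lengths are in m, angles in rad, forces in N, time in s.
With the tool pointing down it reaches from about 0.375 to 0.975 m from the base axis. Payload 3.8 kg.
Tool frame: the origin (TCP) lies at the very end of the fingers, on their centre line; the grasp point (between the pads) lies 19 mm behind it; z points along the fingers, y is the line along which they close (so a half turn about z gives the same grasp; the last joint's range is limited). The gripper opens to 85 mm and grips with 20 to 120 N. Pads are 22 mm wide; open, the fingers measure 114 mm over their backs; the gripper's body (76 mm by 85 mm) begins 54 mm behind the grasp point. The pads swing forward as they close: fully open they stand 13 mm farther back than shut.
Start: joints at [-1.322, 0.264, 1.604, -0, 1.274, -0.037], TCP at [0.19, -0.648, 0.231] pointing down, gripper open.
Joint ranges: [-2.63, 2.63], [-0.94, 2.18], [0.31, 2.57], [-1.31, 4.45], [0, 2.66], [-2.55, 2.55]. Speed limits (rad/s): [2.57, 2.57, 3.14, 3.14, 3.14, 3.14].

## Interface

Orientations are given as a rotation vector (axis times angle).
In Python, from workcell import monitor, viewer, job gives the robot as it stands. The module is installed in compiled form; this text tells all that it offers.
- The arm moves only by the tool step_arm, never from a script. Its argument "series" is one flat list of numbers, 4 for each row, row after row: the shift along the tool's x, y, z in m, then the turn about the tool's z in rad. A call has 1 to 8 rows; each row is the pose to reach, as a shift and turn from the pose commanded when the call began, along the tool's axes at that moment; what a row does not reach only later rows make up. A row lasts 1/8 s, in which the tool goes at most 62.5 mm and 10.7 degrees, less where a joint would pass 70% of its speed; a pose out of reach is approached as far as the arm can. A call with a gripper value outside its range is refused whole. "gripper" is the opening, from 0 (shut) to 1 (fully open), set as the call begins (left out, the last holds). The fingers move at their own pace and stop on an object; "newtons" is the grip in N (left out, the last holds). Time passes only in rows, so rows that repeat a pose let the fingers close. It gives the time, the measured TCP pose, the force, the opening and the grip force at its end, in the units of the state.
- monitor.read_state(): the state, without advancing time (a new reading comes with each control period).
- viewer.read_camera(name): name is "scene" or "top" or "wrist"; returns a dict with "image" (384x512x3 uint8, red, green, blue), "intrinsics" (3x3 intrinsics, pixels), "T" (4x4, takes a point from camera to world coordinates); the wrist camera has in their place "hand_eye" (4x4, takes a point from camera to tool coordinates, whose origin is the TCP and whose axes are the flange's). Camera axes: x right, y up, looking along -z (the intrinsics and any distortion apply to the point x, -y, -z); pixel columns grow to the right and rows downward; lengths in m; the calibration is good to about 2 mm. The wrist camera is an equidistant fisheye: a pixel r from the principal point sees the ray r / f radians off the axis. A picture is of the moment at which its call begins: read the wrist's pose just before it. There is no depth.
- job.finish_job(): hands the job in; it is judged then, once.
Trained networks look in a picture, given as the dict that the camera call returned (one of the last four; its "shot" number tells which), for a name from the list of things; names that differ only in an ending like _2 or _b are one class to them, and where a whole thing is asked for, a point or a joint stands for the part that bears it (a point fixed in the world has none). Each returns a list of dicts, best first, with "score" (0 to 1); they miss things now and then, are a little off and sometimes report something else, mostly with a low value. They report only what shows in the picture. A call takes as long as a camera call.
- viewer.boxes_of(picture, label): "extent" ([centre column, centre row, width, height] in pixels, round what is visible of it).
- viewer.spot_point(picture, label): "point" ([column, row] in pixels: a listed point, or the origin of a listed thing).
The state is a dict: "time": time; "q": joint angles; "joint_vel": joint speeds; "joint_torque": joint torques, N m; "tool_pos": TCP position; "tcp_rot": TCP orientation; "wrist_force": force on the tool from outside, world axes, zero at the start; "torque": the same for the moment, N m; "width": opening from 0.0 (shut) to 1.0 (fully open); "grip_force": force on a finger pad.
Only numpy, scipy, OpenCV 4.12 (cv2) and the standard library are available. Lean on these libraries where they do the work, as an engineer would, in place of code of your own. Each camera call takes 0.05 s, during which the arm holds its last target. There are 200 camera calls.

## Working session

There is one attempt and no reset: what is moved stays moved. The work goes in short steps, Python scripts to look and compute and a tool call to move; the robot and the scene stay as the last step left them, time stands still between calls to the robot, and variables do not carry over. Pictures are saved under pics/ and viewed, at most 10 in all, crops included, and the job is handed in when it is done.

Besides the shell and the picture viewer there is one more tool, called after "Request:" by a JSON object that holds its "name" and its "arguments". step_arm: Moves the arm, as the interface text tells. Its arguments: {"type":"object","properties":{"series":{"type":"array"},"gripper":{"type":"number"},"newtons":{"type":"number"}},"required":["series"]}

```bash
mkdir -p pics
cat > h.py <<'E'
import numpy as np, cv2
from scipy.spatial.transform import Rotation as R
from workcell import monitor, viewer, job
def ray(p,uv,st=None):
    K=np.array(p["intrinsics"]) if "intrinsics" in p else None
    x=(uv[0]-K[0,2])/K[0,0]; y=(uv[1]-K[1,2])/K[1,1]
    if "hand_eye" in p:
        th=np.hypot(x,y); s=np.sin(th)/max(th,1e-9)
        d=np.array([x*s,-y*s,-np.cos(th)])
        Tt=np.eye(4); Tt[:3,:3]=R.from_rotvec(st["tcp_rot"]).as_matrix(); Tt[:3,3]=st["tool_pos"]
        T=Tt@np.array(p["hand_eye"])
    else: d=np.array([x,-y,-1.]); T=np.array(p["T"])
    d=T[:3,:3]@d; return T[:3,3],d/np.linalg.norm(d)
def tri(rs):
    A=np.zeros((3,3)); b=np.zeros(3)
    for o,d in rs: P=np.eye(3)-np.outer(d,d); A+=P; b+=P@o
    X=np.linalg.solve(A,b); return X,[float(np.linalg.norm((np.eye(3)-np.outer(d,d))@(X-o))) for o,d in rs]
def shot(n):
    st=monitor.read_state(); return viewer.read_camera(n),st
E
cat > m1.py <<'E'
from h import *
ps={n:shot(n) for n in("scene","top","wrist")}
st=monitor.read_state(); print(st["time"],st["tool_pos"],st["tcp_rot"],st["q"],st["wrist_force"])
for n,(p,s) in ps.items():
    print(n,[k for k in p if k!="image"], np.round(p.get("intrinsics"),1).tolist(), np.round(p.get("T",p.get("hand_eye")),3).tolist())
    cv2.imwrite(f"pics/{n}0.png",p["image"][:,:,::-1])
for l in "module_mid module_foot module_sink module_panel module_handle jig_seat jig_pin case_seat case_lip multimeter socket_board screwdriver jig".split():
    rs=[]
    for n,(p,s) in ps.items():
        r=viewer.spot_point(p,l)
        for q in r[:2]: print(l,n,round(q["score"],2),np.round(q["point"],1))
        if r and r[0]["score"]>.3: rs.append(ray(p,r[0]["point"],s))
    if len(rs)>1: X,e=tri(rs); print("   ->",X.round(4),np.round(e,4))
E
python3 m1.py; python3 -c "
import cv2,numpy as np
a=cv2.imread('pics/scene0.png');b=cv2.imread('pics/top0.png')
"
```

```text
0.15 [ 0.19015671 -0.64708513  0.23025119] [-3.10788193e+00 -4.47191072e-01  2.82526804e-04] [-1.32190408e+00  2.64578253e-01  1.60505672e+00  1.20541183e-06
  1.27366969e+00 -3.69250240e-02] [0.24642363 0.34480297 0.2286401 ]
scene ['intrinsics', 'T', 'shot'] [[495.4, 0.0, 255.9], [0.0, 495.4, 186.3], [0.0, 0.0, 1.0]] [[-0.478, -0.73, 0.489, 1.23], [0.878, -0.394, 0.272, 0.463], [-0.006, 0.559, 0.829, 1.242], [0.0, 0.0, 0.0, 1.0]]
top ['intrinsics', 'T', 'shot'] [[498.5, 0.0, 256.3], [0.0, 498.5, 197.7], [0.0, 0.0, 1.0]] [[0.017, 0.996, -0.091, 0.446], [-1.0, 0.018, 0.009, 0.099], [0.011, 0.09, 0.996, 1.543], [0.0, 0.0, 0.0, 1.0]]
wrist ['intrinsics', 'hand_eye', 'shot'] [[297.3, 0.0, 258.2], [0.0, 297.3, 195.2], [0.0, 0.0, 1.0]] [[0.001, 0.952, 0.306, 0.078], [1.0, -0.001, 0.0, -0.0], [0.0, 0.306, -0.952, -0.142], [0.0, 0.0, 0.0, 1.0]]
module_mid scene 0.92 [315.2 212.4]
module_mid top 0.75 [194.5 203.6]
   -> [0.5561 0.267  0.0996] [0.0028 0.0028]
module_foot scene 0.95 [297.7 239.1]
module_foot top 0.71 [206.5 189.8]
   -> [0.6058 0.2433 0.0089] [0.0047 0.0047]
module_sink scene 
[... 437 characters left out ...]
t scene 0.94 [168.  162.1]
case_seat scene 0.18 [221.5 256.2]
case_lip scene 0.88 [192.8 171.4]
case_lip top 0.64 [330.2 209. ]
case_lip top 0.56 [187.8 204.5]
   -> [ 0.5522 -0.1386  0.0162] [0.0051 0.0051]
multimeter scene 0.75 [222.6 255. ]
multimeter scene 0.18 [315.5 218.2]
multimeter top 0.92 [254.7 142.5]
   -> [0.7544 0.0933 0.0294] [0.0007 0.0007]
socket_board scene 0.94 [142.9 223.5]
socket_board scene 0.22 [356.  221.7]
socket_board top 0.73 [339.7 140.8]
   -> [ 0.7686 -0.1706  0.0033] [0.0041 0.0041]
screwdriver scene 0.49 [224.3 137.7]
screwdriver top 0.76 [325.6 263.9]
screwdriver top 0.69 [168.7 207.2]
   -> [ 0.3842 -0.1271  0.0043] [0.005 0.005]
jig scene 0.63 [318.1 237.5]
```

```bash
python3 -c "
import cv2
a=cv2.imread('pics/scene0.png');b=cv2.imread('pics/top0.png')
cv2.imwrite('pics/sc1.png',cv2.resize(a[110:290,100:400],None,fx=2.6,fy=2.6,interpolation=cv2.INTER_CUBIC))
cv2.imwrite('pics/tp1.png',cv2.resize(b[110:290,120:400],None,fx=2.8,fy=2.8,interpolation=cv2.INTER_CUBIC))
"
```

```text
(no output)
```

View pics/sc1.png

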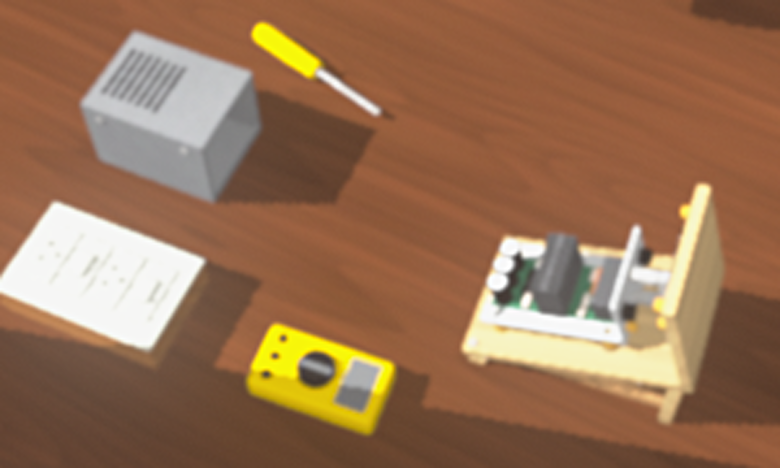

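View pics/tp1.png

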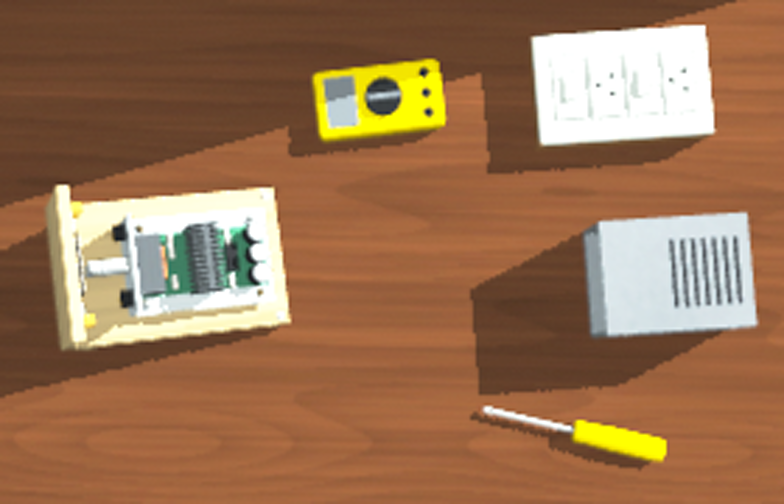

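Request:
{"name": "step_arm", "arguments": {"series": [0.039,-0.048,-0.009,-0.17,0.078,-0.096,-0.018,-0.34,0.117,-0.144,-0.027,-0.51,0.156,-0.192,-0.036,-0.68,0.195,-0.24,-0.045,-0.85,0.233,-0.289,-0.054,-1.02,0.272,-0.337,-0.063,-1.19,0.311,-0.385,-0.07,-1.36], "gripper": 1}}

```text
time: 3.1
tool_pos: [0.3806, -0.1888, 0.3022]
tcp_rot: [2.13, 2.307, 0.001]
wrist_force: [1.1, 0.5, -0.2]
width: 0.998
grip_force: 0.0
```

```bash
cat > go.py <<'E'
# python3 go.py x y z yaw(deg of tool x)  -> shift in tool axes
import sys; from h import *
def go(P,yaw=None):
    s=monitor.read_state(); M=R.from_rotvec(s["tcp_rot"]).as_matrix()
    y0=np.degrees(np.arctan2(M[1,0],M[0,0])); d=M.T@(np.array(P)-s["tool_pos"])
    t=0 if yaw is None else -np.radians((yaw-y0+180)%360-180)
    print("t",s["time"],"tcp",s["tool_pos"].round(4),"yaw",round(y0,2),"q",np.round(s["q"],2),"F",np.round(s["wrist_force"],2),"| shift",d.round(4),"turn",round(t,4),"rows",round(max(np.linalg.norm(d)/.0625,abs(t)/.186),1))
if __name__=="__main__": a=[float(v) for v in sys.argv[1:]]; go(a[:3],a[3] if len(a)>3 else None)
E
python3 go.py .55 .29 .29 94
```

```text
t 3.1 tcp [ 0.3806 -0.1888  0.3022] yaw 94.58 q [-0.52 -0.27  2.    0.    1.4  -0.6 ] F [ 1.08  0.51 -0.22] | shift [0.4638 0.2071 0.0121] turn 0.0102 rows 8.1
```

```bash
cat > m2.py <<'E'
import sys,json; from h import *
# python3 m2.py tag labels... : wrist shot, store rays
p,s=shot("wrist"); cv2.imwrite(f"pics/w_{sys.argv[1]}.png",p["image"][:,:,::-1])
try: D=json.load(open("rays.json"))
except Exception: D={}
for l in sys.argv[2:]:
    r=viewer.spot_point(p,l)
    print(l,[(round(q["score"],2),np.round(q["point"],1).tolist()) for q in r[:2]])
    if r and r[0]["score"]>.35:
        o,d=ray(p,r[0]["point"],s); D.setdefault(l,[]).append([o.tolist(),d.tolist(),sys.argv[1]])
    L=[(np.array(a),np.array(b)) for a,b,_ in D.get(l,[])]
    if len(L)>1: X,e=tri(L); print("   ->",X.round(4),np.round(e,4))
json.dump(D,open("rays.json","w"))
E
python3 m2.py a case_lip case_seat
```

```text
case_lip [(0.85, [370.2, 139.6])]
case_seat []
```

Request:
{"name": "step_arm", "arguments": {"series": [0.055,0.025,0.002,0,0.115,0.051,0.003,0,0.172,0.077,0.004,0,0.23,0.103,0.006,0,0.288,0.129,0.008,0,0.346,0.155,0.009,0,0.404,0.181,0.01,0,0.464,0.207,0.012,0]}}

```text
time: 4.25
tool_pos: [0.5501, 0.278, 0.2892]
tcp_rot: [2.139, 2.299, -0.001]
wrist_force: [0.7, -0.4, -0.5]
width: 1.002
grip_force: 0.0
```

```bash
python3 m2.py b module_mid module_foot module_sink module_panel module_handle jig_seat jig_pin; python3 go.py .54 .23 .25
```

```text
module_mid [(0.93, [266.7, 172.3])]
module_foot [(0.59, [269.6, 174.4]), (0.58, [295.8, 190.9])]
module_sink [(0.67, [269.0, 176.9])]
module_panel [(0.85, [263.8, 112.3]), (0.18, [268.9, 171.7])]
module_handle [(0.73, [262.2, 80.3])]
jig_seat []
jig_pin [(0.65, [300.1, 207.2])]
t 4.65 tcp [0.5486 0.2759 0.2899] yaw 94.15 q [ 0.43  0.12  1.67 -0.    1.35  0.35] F [0.22 0.29 0.56] | shift [-0.0451 -0.0119  0.0399] turn 0 rows 1.0
```

Request:
{"name": "step_arm", "arguments": {"series": [-0.03,0.05,0.0,0,-0.06,0.1,0.0,0,-0.06,0.1,0,0]}}

```text
time: 5.03
tool_pos: [0.6553, 0.2214, 0.2892]
tcp_rot: [2.142, 2.296, -0.0]
wrist_force: [-0.7, 0.2, -1.2]
width: 0.998
grip_force: 0.0
```

```bash
python3 m2.py c module_mid module_foot module_sink module_panel module_handle jig_pin
```

```text
module_mid [(0.84, [180.6, 117.9])]
   -> [0.5604 0.2773 0.0909] [0.0011 0.0011]
module_foot [(0.66, [222.3, 147.1])]
   -> [ 0.5796  0.2012 -0.2038] [0.0016 0.0016]
module_sink [(0.94, [183.4, 125.0])]
   -> [0.5633 0.2696 0.0856] [0. 0.]
module_panel [(0.64, [168.0, 54.3])]
   -> [0.5509 0.3478 0.1214] [0.0009 0.0009]
module_handle [(0.77, [161.6, 26.5])]
   -> [0.5458 0.3783 0.1322] [0.0011 0.0011]
jig_pin [(0.64, [224.2, 159.2])]
   -> [0.6106 0.2246 0.0573] [0.0008 0.0008]
```

Request:
{"name": "step_arm", "arguments": {"series": [-0.03,-0.05,0.0,0,-0.05,-0.1,0.0,0,-0.06,-0.15,0,0,-0.06,-0.2,0,0,-0.06,-0.2,0,0]}}

```text
time: 6.0
tool_pos: [0.4542, 0.1508, 0.2897]
tcp_rot: [-2.135, -2.305, -0.0]
wrist_force: [0.5, 0.6, 0.3]
width: 1.004
grip_force: 0.0
```

```bash
python3 m2.py d module_mid module_foot module_sink module_panel module_handle jig_pin;  python3 go.py .54 .23 .25
python3 - <<'E'
import cv2
cv2.imwrite('pics/bd.png',cv2.resize(cv2.imread('pics/w_b.png')[20:280,110:430],None,fx=2.2,fy=2.2))
E
```

```text
module_mid [(0.56, [358.3, 74.4])]
   -> [0.5605 0.277  0.0904] [0.0009 0.0013 0.0007]
module_foot [(0.87, [372.7, 110.3])]
   -> [0.5925 0.2442 0.0303] [0.0294 0.0144 0.0154]
module_sink [(0.92, [364.1, 80.8]), (0.17, [383.3, 123.2])]
   -> [0.5651 0.2705 0.0947] [0.0027 0.0004 0.0023]
module_panel [(0.88, [361.0, 9.2]), (0.31, [354.9, 73.5])]
   -> [0.5503 0.348  0.1186] [0.0011 0.001  0.0005]
module_handle []
   -> [0.5458 0.3783 0.1322] [0.0011 0.0011]
jig_pin [(0.66, [383.8, 120.1]), (0.35, [209.6, 303.5])]
   -> [0.6108 0.2265 0.064 ] [0.0017 0.001  0.0008]
t 6.35 tcp [0.4586 0.151  0.2896] yaw 94.3 q [ 0.27 -0.14  1.92 -0.    1.36  0.19] F [-0.57 -0.93 -0.25] | shift [0.0727 0.0871 0.0396] turn 0 rows 1.9
```

View pics/bd.png

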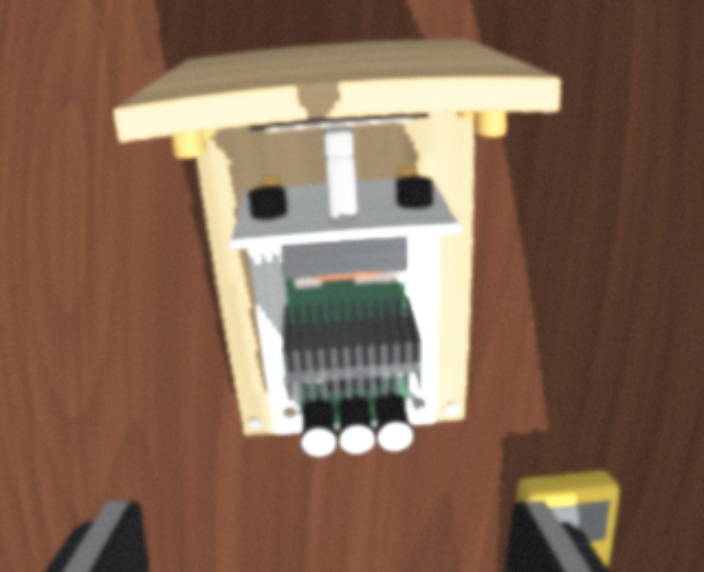

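```bash
cat > fit.py <<'E'
import json; from h import *
from scipy.optimize import least_squares
D=json.load(open("rays.json"))
loc=dict(module_mid=[0,0,45],module_sink=[0,0,50],module_panel=[-79,0,48],module_handle=[-115,0,56],jig_pin=[60,40,35],module_foot=[60,40,0])
def mod(p,fixed=True):
    x,y,yaw,z,t=p; return R.from_euler("zy",[yaw,t]).as_matrix(),np.array([x,y,z])
items=[(l,np.array(o),np.array(d),tag) for l in loc for o,d,tag in D.get(l,[]) if tag in "bcd"]
def res(p):
    Rm,t=mod(p); o_=[]
    for l,o,d,_ in items:
        X=Rm@(np.array(loc[l])/1e3)+t; v=X-o; o_+=list((v-d*(v@d))*1e3)
    return np.array(o_+[(p[3]-.048)*1e3/2,(p[4]-.3)/.02])
s=least_squares(res,[.55,.27,-1.42,.048,.3],loss="soft_l1",f_scale=2)
print(s.x, "yaw deg",np.degrees(s.x[2]))
r=res(s.x)[:-2].reshape(-1,3)
for i,(l,_,_,t) in enumerate(items): print(l,t,np.linalg.norm(r[i]).round(1))
Rm,t=mod(s.x)
for k,z in(("sink60",60),("sink52",52)): print(k,(Rm@[0,0,z/1e3]+t).round(4))
print("pin dir",Rm[:,2].round(4))
E
python3 fit.py
```

```text
[ 0.54937945  0.27499856 -1.31101609  0.04936467  0.32070328] yaw deg -75.11568873570548
module_mid b 4.1
module_mid c 4.1
module_mid d 3.4
module_sink b 3.5
module_sink c 4.5
module_sink d 6.0
module_panel b 7.5
module_panel c 0.4
module_panel d 9.8
module_handle b 9.1
module_handle c 3.6
jig_pin b 2.9
jig_pin c 0.3
jig_pin d 1.0
module_foot b 46.1
module_foot c 10.5
module_foot d 11.8
sink60 [0.5683 0.275  0.1063]
sink52 [0.5658 0.275  0.0987]
pin dir [0.3152 0.     0.949 ]
```

```bash
sed -i 's/"zy"/"ZY"/; s/,module_foot=\[60,40,0\]//' fit.py; python3 fit.py
```

```text
[ 0.56039884  0.28721851 -1.41247126  0.04795577  0.30083687] yaw deg -80.92864192438412
module_mid b 3.5
module_mid c 4.5
module_mid d 2.9
module_sink b 0.4
module_sink c 3.7
module_sink d 5.2
module_panel b 0.8
module_panel c 1.7
module_panel d 1.0
module_handle b 0.6
module_handle c 2.8
jig_pin b 1.5
jig_pin c 1.1
jig_pin d 1.1
sink60 [0.5632 0.2697 0.1053]
sink52 [0.5628 0.272  0.0976]
pin dir [ 0.0467 -0.2926  0.9551]
```

```bash
python3 go.py .563 .28 .2 99
```

```text
t 6.35 tcp [0.4586 0.151  0.2896] yaw 94.3 q [ 0.27 -0.14  1.92 -0.    1.36  0.19] F [-0.57 -0.93 -0.25] | shift [0.1208 0.1138 0.0896] turn -0.082 rows 3.0
```

Request:
{"name": "step_arm", "arguments": {"series": [0.03,0.028,0.01,-0.02,0.06,0.057,0.03,-0.04,0.09,0.086,0.06,-0.06,0.121,0.114,0.09,-0.082,0.121,0.114,0.09,-0.082]}}

```text
time: 6.98
tool_pos: [0.5618, 0.281, 0.1942]
tcp_rot: [-2.036, -2.388, 0.011]
wrist_force: [-0.7, -1.0, -0.8]
width: 1.0
grip_force: 0.0
```

```bash
sed -i 's/"bcd"/"bcdefg"/' fit.py; python3 m2.py e module_mid module_sink module_panel module_handle jig_pin; python3 fit.py;  python3 go.py .5632 .2697 .2 99
python3 - <<'E'
import cv2
cv2.imwrite('pics/e1.png',cv2.resize(cv2.imread('pics/w_e.png'),None,fx=1.5,fy=1.5))
E
```

```text
module_mid [(0.88, [258.2, 200.7])]
   -> [0.5607 0.2768 0.0915] [0.0009 0.0016 0.0006 0.0011]
module_sink [(0.97, [259.5, 206.9])]
   -> [0.5647 0.2707 0.0939] [0.0021 0.0007 0.0029 0.0014]
module_panel [(0.63, [258.1, 117.9])]
   -> [0.5502 0.3479 0.1188] [0.001  0.0012 0.0006 0.0003]
module_handle [(0.89, [258.4, 71.2])]
   -> [0.5454 0.3791 0.1309] [0.0009 0.0015 0.0011]
jig_pin [(0.61, [296.4, 243.5])]
   -> [0.6104 0.2264 0.0635] [0.0013 0.0013 0.0013 0.0013]
[ 0.56017546  0.28729511 -1.41391171  0.047813    0.30123025] yaw deg -81.01117357235263
module_mid b 3.2
module_mid c 4.4
module_mid d 2.7
module_mid e 1.6
module_sink b 0.5
module_sink c 3.9
module_sink d 5.4
module_sink e 1.1
module_panel b 0.9
module_panel c 1.6
module_panel d 0.9
module_panel e 0.6
module_handle b 0.7
module_handle c 2.8
module_handle e 0.4
jig_pin b 1.3
jig_pin c 1.4
jig_pin d 1.4
jig_pin e 1.2
sink60 [0.563  0.2697 0.1051]
sink52 [0.5626 0.2721 0.0975]
pin dir [ 0.0464 -0.2931  0.955 ]
t 7.275 tcp [0.5628 0.2795 0.2014] yaw 98.95 q [ 0.42  0.19  1.74 -0.    1.2   0.27] F [ 0.14 -0.06  0.78] | shift [-0.0098 -0.0011  0.0014] turn -0.0009 rows 0.2
```

View pics/e1.png

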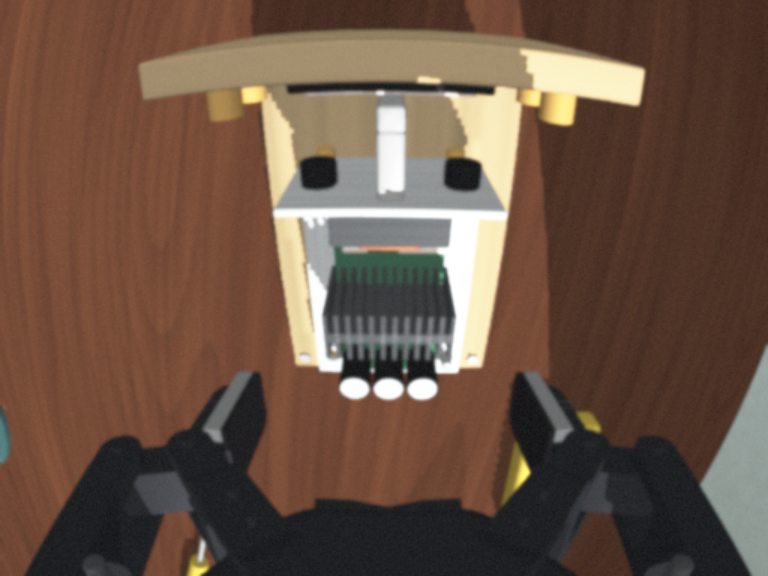

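Request:
{"name": "step_arm", "arguments": {"series": [-0.01,-0.001,0.02,0,-0.01,-0.001,0.045,0,-0.01,-0.001,0.07,0,-0.01,-0.001,0.09,0,-0.01,-0.001,0.105,0,-0.01,-0.001,0.115,0,-0.01,-0.001,0.123,0,-0.01,-0.001,0.123,0]}}

```text
time: 8.28
tool_pos: [0.5627, 0.2699, 0.0762]
tcp_rot: [-2.04, -2.389, 0.001]
wrist_force: [0.3, -0.6, -0.4]
width: 0.996
grip_force: 0.0
```

```bash
python3 m2.py f module_mid module_sink module_panel module_handle; python3 go.py .563 .270 .077 99
python3 - <<'E'
import cv2
cv2.imwrite('pics/f1.png',cv2.resize(cv2.imread('pics/w_f.png'),None,fx=1.5,fy=1.5))
E
```

```text
module_mid [(0.97, [258.7, 261.8])]
   -> [0.5609 0.2767 0.0938] [0.0012 0.0019 0.0013 0.0005 0.0018]
module_sink [(0.69, [260.7, 270.8])]
   -> [0.5645 0.2706 0.0943] [0.002  0.001  0.003  0.0013 0.001 ]
module_panel [(0.66, [260.3, 108.1])]
   -> [0.5504 0.3474 0.1194] [0.0005 0.0015 0.0009 0.0003 0.0016]
module_handle []
   -> [0.5454 0.3791 0.1309] [0.0009 0.0015 0.0011]
t 8.525 tcp [0.5634 0.2702 0.0774] yaw 99.0 q [0.41 0.3  1.85 0.   0.98 0.25] F [ 0.18 -0.22  0.41] | shift [-0.0002 -0.0004  0.0004] turn -0.0 rows 0.0
```

View pics/f1.png

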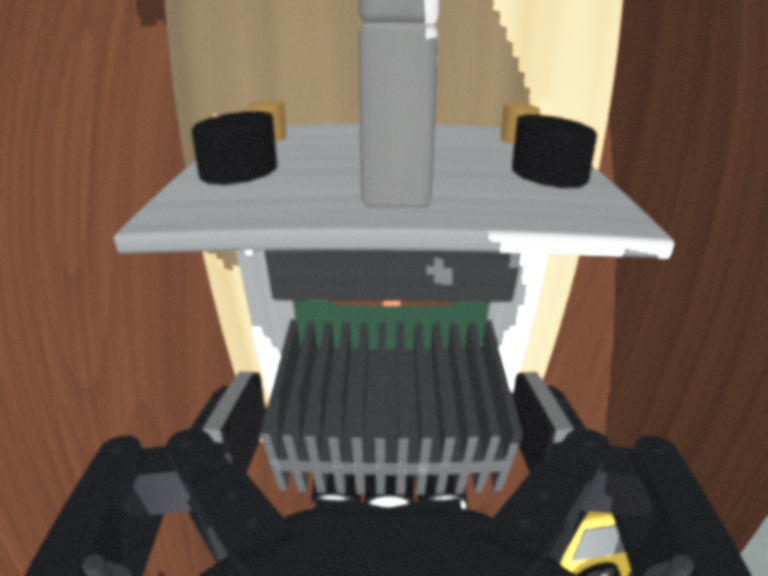

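Request:
{"name": "step_arm", "arguments": {"series": [0,0,0,0,0,0,0,0,0,0,0,0,0,0,0,0,0,0,0,0,0,0,0,0], "gripper": 0, "newtons": 60}}

```text
time: 9.28
tool_pos: [0.5637, 0.2702, 0.0775]
tcp_rot: [2.04, 2.388, 0.002]
wrist_force: [0.5, 0.1, 6.4]
width: 0.812
grip_force: 69.8
```

```bash
python3 go.py .563 .270 .077 99; python3 -c "
from h import *
s=monitor.read_state();print(s['width'],s['grip_force'],s['torque'])"
```

```text
t 9.275 tcp [0.5637 0.2702 0.0775] yaw 99.0 q [ 0.41  0.3   1.85 -0.    0.98  0.25] F [0.52 0.14 6.36] | shift [-0.0001 -0.0007  0.0005] turn 0.0 rows 0.0
0.8120145709526777 69.83183741569519 [-0.05378419  0.11118659  0.05022163]
```

Request:
{"name": "step_arm", "arguments": {"series": [-0.0002,0,-0.0006,0,-0.0004,0,-0.0012,0,-0.0006,0,-0.0018,0,-0.0008,0,-0.0024,0,-0.0008,0,-0.0024,0]}}

```text
time: 9.9
tool_pos: [0.563, 0.2696, 0.0777]
tcp_rot: [-2.04, -2.388, -0.001]
wrist_force: [4.8, 3.7, -6.2]
width: 0.813
grip_force: 69.7
```

```bash
cat > st.py <<'E'
from h import *
s=monitor.read_state();print(s['time'],s['tool_pos'].round(4),'F',s['wrist_force'].round(2),'T',s['torque'].round(3),s['width'].__round__(3),round(s['grip_force'],1))
E
python3 st.py
```

```text
9.9 [0.563  0.2696 0.0777] F [ 4.83  3.67 -6.18] T [ 0.592 -0.914 -0.003] 0.813 69.7
```

Request:
{"name": "step_arm", "arguments": {"series": [0,0.0002,0,0,0,0.0004,0,0,0,0.0004,0,0]}}

```text
time: 10.28
tool_pos: [0.563, 0.2696, 0.0777]
tcp_rot: [-2.04, -2.388, -0.0]
wrist_force: [3.9, 3.5, -5.3]
width: 0.81
grip_force: 69.7
```

```bash
python3 st.py; sleep 0.1; python3 st.py
```

```text
10.275 [0.563  0.2696 0.0777] F [ 3.92  3.54 -5.28] T [ 0.651 -0.764 -0.021] 0.81 69.7
10.275 [0.563  0.2696 0.0777] F [ 3.92  3.54 -5.28] T [ 0.651 -0.764 -0.021] 0.81 69.7
```

Request:
{"name": "step_arm", "arguments": {"series": [-0.0002,0.0002,-0.0006,0,-0.0004,0.0004,-0.0012,0,-0.0006,0.0006,-0.0018,0,-0.0006,0.0006,-0.0018,0]}}

```text
time: 10.78
tool_pos: [0.5631, 0.2691, 0.0792]
tcp_rot: [-2.039, -2.388, 0.001]
wrist_force: [3.5, 3.4, -5.7]
width: 0.814
grip_force: 69.6
```

```bash
python3 st.py
```

```text
10.775 [0.5631 0.2691 0.0792] F [ 3.47  3.42 -5.66] T [ 0.764 -0.6    0.045] 0.814 69.6
```

Request:
{"name": "step_arm", "arguments": {"series": [0.0003,0.0004,0,0,0.0006,0.0008,0,0,0.0004,0.0008,-0.0006,0,0.0002,0.0008,-0.0012,0,0.0002,0.0008,-0.0012,0]}}

```text
time: 11.4
tool_pos: [0.5645, 0.2685, 0.0819]
tcp_rot: [-2.04, -2.389, 0.002]
wrist_force: [-0.3, -0.4, -4.6]
width: 0.814
grip_force: 69.8
```

```bash
python3 st.py
```

```text
11.4 [0.5645 0.2685 0.0819] F [-0.27 -0.42 -4.56] T [ 0.004  0.032 -0.02 ] 0.814 69.8
```

Request:
{"name": "step_arm", "arguments": {"series": [-0.0004,0,-0.0014,0,-0.0009,0,-0.0029,0,-0.0013,0,-0.0043,0,-0.0018,0,-0.0057,0,-0.0022,0,-0.0072,0,-0.0022,0,-0.0072,0]}}

```text
time: 12.15
tool_pos: [0.565, 0.2667, 0.0893]
tcp_rot: [-2.04, -2.389, 0.001]
wrist_force: [-1.4, -0.6, -2.9]
width: 0.812
grip_force: 69.9
```

```bash
python3 st.py
```

```text
12.15 [0.565  0.2667 0.0893] F [-1.4  -0.59 -2.89] T [-0.084  0.394 -0.01 ] 0.812 69.9
```

Request:
{"name": "step_arm", "arguments": {"series": [-0.0006,-0.0002,-0.0019,0,-0.0012,-0.0003,-0.0038,0,-0.0018,-0.0003,-0.0057,0,-0.0023,-0.0003,-0.0076,0,-0.0029,-0.0003,-0.0095,0,-0.0029,-0.0003,-0.0095,0]}}

```text
time: 12.9
tool_pos: [0.5653, 0.2639, 0.099]
tcp_rot: [2.04, 2.389, 0.0]
wrist_force: [-1.7, -1.0, -4.1]
width: 0.811
grip_force: 69.9
```

```bash
python3 st.py
```

```text
12.9 [0.5653 0.2639 0.099 ] F [-1.69 -0.97 -4.06] T [-0.105  0.247 -0.003] 0.811 69.9
```

Request:
{"name": "step_arm", "arguments": {"series": [-0.0007,-0.0003,-0.0019,0,-0.0014,-0.0003,-0.0038,0,-0.0021,-0.0004,-0.0062,0,-0.0028,-0.0004,-0.0086,0,-0.0035,-0.0004,-0.011,0,-0.0035,-0.0004,-0.011,0]}}

```text
time: 13.65
tool_pos: [0.5658, 0.2605, 0.1101]
tcp_rot: [2.04, 2.388, 0.001]
wrist_force: [0.1, 0.3, -4.1]
width: 0.812
grip_force: 69.9
```

```bash
python3 st.py
```

```text
13.65 [0.5658 0.2605 0.1101] F [ 0.14  0.25 -4.14] T [-0.031 -0.019 -0.026] 0.812 69.9
```

Request:
{"name": "step_arm", "arguments": {"series": [-0.0009,0,-0.0029,0,-0.0018,0,-0.0057,0,-0.003,0,-0.0096,0,-0.0044,0,-0.0143,0,-0.0059,0,-0.0191,0,-0.0074,0,-0.024,0,-0.0074,0,-0.024,0]}}

```text
time: 14.52
tool_pos: [0.5672, 0.2532, 0.1345]
tcp_rot: [2.04, 2.388, 0.002]
wrist_force: [-0.2, -0.4, -4.2]
width: 0.81
grip_force: 69.9
```

```bash
python3 st.py; python3 m2.py h module_mid module_handle module_panel; python3 go.py .5 .07 .17 93
```

```text
14.525 [0.5672 0.2532 0.1345] F [-0.22 -0.42 -4.24] T [-0.062 -0.007  0.067] 0.81 69.9
module_mid [(0.69, [256.3, 257.4])]
   -> [0.561  0.2756 0.1176] [0.0072 0.0079 0.0091 0.0086 0.0114 0.0307]
module_handle []
   -> [0.5454 0.3791 0.1309] [0.0009 0.0015 0.0011]
module_panel [(0.76, [259.6, 107.0])]
   -> [0.5512 0.344  0.1238] [0.0032 0.0043 0.0038 0.004  0.002  0.0158]
t 14.725 tcp [0.5664 0.253  0.1334] yaw 99.0 q [0.38 0.24 1.82 0.   1.08 0.22] F [-0.15  0.29 -3.66] | shift [-0.1704 -0.0943 -0.0365] turn 0.1047 rows 3.2
```

```bash
python3 go.py .555 .03 .12 93.5
```

```text
t 14.725 tcp [0.5664 0.253  0.1334] yaw 99.0 q [0.38 0.24 1.82 0.   1.08 0.22] F [-0.15  0.29 -3.66] | shift [-0.2185 -0.0462  0.0135] turn 0.0959 rows 3.6
```

Request:
{"name": "step_arm", "arguments": {"series": [-0.015,-0.003,0,0,-0.045,-0.009,0,0.02,-0.08,-0.017,0,0.04,-0.12,-0.025,0,0.06,-0.16,-0.034,0.003,0.08,-0.19,-0.04,0.007,0.09,-0.21,-0.0445,0.01,0.096,-0.2185,-0.0462,0.0135,0.096]}}

```text
time: 15.72
tool_pos: [0.555, 0.0288, 0.12]
tcp_rot: [-2.154, -2.287, -0.0]
wrist_force: [-0.8, 0.1, -4.7]
width: 0.812
grip_force: 69.9
```

Request:
{"name": "step_arm", "arguments": {"series": [0,0,0.01,0,0,0,0.025,0,0,0,0.04,0,0,0,0.052,0,0,0,0.06,0,0,0,0.066,0,0,0,0.066,0]}}

```text
time: 16.6
tool_pos: [0.5549, 0.0301, 0.0538]
tcp_rot: [-2.152, -2.288, 0.001]
wrist_force: [-1.5, -0.6, -5.1]
width: 0.813
grip_force: 69.9
```

```bash
python3 st.py; python3 m2.py i module_mid module_panel module_handle module_foot case_lip case_seat
```

```text
16.6 [0.5549 0.0301 0.0538] F [-1.51 -0.56 -5.15] T [-0.05   0.004 -0.004] 0.813 69.9
module_mid [(0.62, [256.7, 255.6])]
   -> [0.556  0.2716 0.1953] [0.0285 0.0335 0.0297 0.0374 0.054  0.0127 0.1427]
module_panel [(0.71, [260.1, 105.4])]
   -> [0.5507 0.3075 0.167 ] [0.0408 0.0371 0.0276 0.0425 0.0391 0.0223 0.1993]
module_handle []
   -> [0.5454 0.3791 0.1309] [0.0009 0.0015 0.0011]
module_foot []
   -> [0.5925 0.2442 0.0303] [0.0294 0.0144 0.0154]
case_lip [(0.36, [260.1, 267.2])]
   -> [ 0.5927 -0.1429 -0.1728] [0.0336 0.0336]
case_seat []
```

Request:
{"name": "step_arm", "arguments": {"series": [0,0,0.002,0,0,0,0.004,0,0.002,0,0.006,0,0.005,0,0.008,0,0.0075,0,0.01,0,0.01,0,0.012,0,0.0125,0,0.014,0], "newtons": 30, "gripper": 0}}

```text
time: 17.82
tool_pos: [0.5551, 0.0428, 0.0407]
tcp_rot: [2.152, 2.287, 0.002]
wrist_force: [-1.0, -1.6, 4.6]
width: 0.81
grip_force: 72.1
```

```bash
python3 st.py
```

```text
17.825 [0.5551 0.0428 0.0407] F [-0.97 -1.56  4.57] T [-0.978  0.303 -0.159] 0.81 72.1
```

Request:
{"name": "step_arm", "arguments": {"series": [0.002,0,0.0015,0,0.004,0,0.003,0,0.006,0,0.005,0,0.008,0,0.0065,0,0.008,0,0.008,0,0.008,0,0.008,0]}}

```text
time: 18.58
tool_pos: [0.5544, 0.0516, 0.0325]
tcp_rot: [-2.153, -2.288, -0.003]
wrist_force: [0.2, 0.8, 5.1]
width: 0.81
grip_force: 72.4
```

```bash
python3 st.py;  python3 m2.py j case_lip
python3 - <<'E'
from h import *
p,s=shot("scene"); cv2.imwrite('pics/k1.png',cv2.resize(p["image"][100:300,100:400,::-1],None,fx=2.6,fy=2.6))
E
```

```text
18.575 [0.5544 0.0516 0.0325] F [0.21 0.76 5.12] T [-0.543  0.018  0.026] 0.81 72.4
case_lip []
   -> [ 0.5927 -0.1429 -0.1728] [0.0336 0.0336]
```

View pics/k1.png

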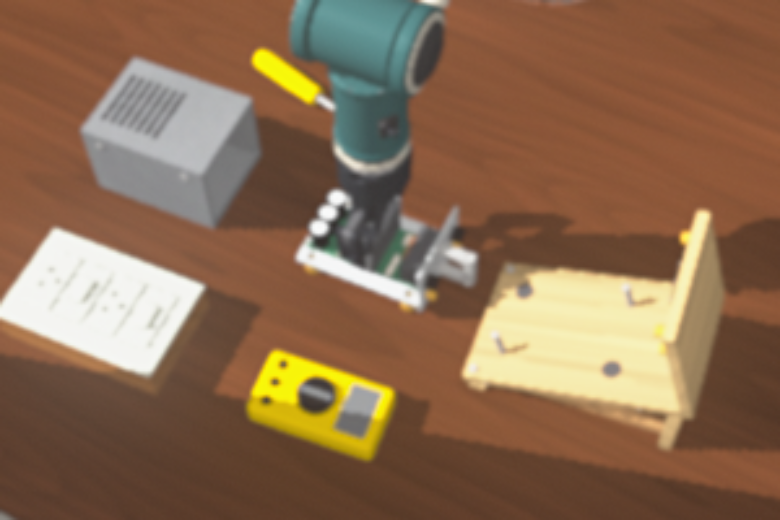

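Request:
{"name": "step_arm", "arguments": {"series": [0.0005,0,0.001,0,0.001,0,0.002,0,0.001,0,0.0025,0,0.001,0,0.0025,0]}}

```text
time: 19.23
tool_pos: [0.5543, 0.0529, 0.031]
tcp_rot: [-2.153, -2.287, -0.003]
wrist_force: [-3.0, 1.8, 13.0]
width: 0.813
grip_force: 73.6
```

```bash
python3 st.py
```

```text
19.225 [0.5543 0.0529 0.031 ] F [-2.97  1.82 13.  ] T [-0.234  0.401 -0.003] 0.813 73.6
```

Request:
{"name": "step_arm", "arguments": {"series": [0,0,0,0,0,0,0,0,0,0,0,0,0,0,0,0], "gripper": 1}}

```text
time: 19.73
tool_pos: [0.5535, 0.0516, 0.0292]
tcp_rot: [-2.152, -2.287, 0.001]
wrist_force: [-1.3, 0.0, -0.0]
width: 0.999
grip_force: 0.0
```

Request:
{"name": "step_arm", "arguments": {"series": [0,0,-0.02,0,0,0,-0.06,0,0.03,0,-0.11,0,0.08,0,-0.16,0,0.115,0,-0.2,0,0.115,0,-0.2,0]}}

```text
time: 20.48
tool_pos: [0.5496, 0.1696, 0.2352]
tcp_rot: [2.146, 2.288, 0.014]
wrist_force: [0.6, -0.9, 0.4]
width: 0.999
grip_force: 0.0
```

```bash
python3 st.py; rm rays.json; python3 m2.py b module_mid module_sink module_panel module_handle module_foot case_lip
```

```text
20.475 [0.5496 0.1696 0.2352] F [ 0.57 -0.9   0.36] T [ 0.018 -0.016  0.042] 0.999 0.0
module_mid [(0.93, [254.3, 259.3])]
module_sink [(0.76, [256.2, 263.4])]
module_panel []
module_handle [(0.75, [252.2, 180.0]), (0.74, [316.4, 127.7])]
module_foot [(0.75, [280.2, 280.3])]
case_lip []
```

Request:
{"name": "step_arm", "arguments": {"series": [-0.03,-0.04,0.0,0,-0.06,-0.085,0.0,0,-0.06,-0.085,0,0]}}

```text
time: 21.2
tool_pos: [0.4621, 0.099, 0.2277]
tcp_rot: [-2.154, -2.283, 0.006]
wrist_force: [0.9, -0.2, 0.1]
width: 1.0
grip_force: 0.0
```

```bash
python3 m2.py c module_mid module_sink module_panel module_handle module_foot case_lip case_seat
```

```text
module_mid [(0.73, [402.6, 73.6]), (0.7, [333.6, 214.2])]
   -> [0.5326 0.1884 0.2535] [0.0176 0.0176]
module_sink [(0.63, [334.1, 220.7])]
   -> [0.5571 0.0449 0.038 ] [0.0012 0.0012]
module_panel [(0.73, [336.5, 153.3])]
module_handle [(0.63, [343.5, 116.9])]
   -> [0.5436 0.1696 0.0757] [0.0015 0.0015]
module_foot [(0.76, [346.5, 244.9])]
   -> [ 0.5984 -0.0141 -0.0132] [0.0008 0.0008]
case_lip [(0.75, [304.9, 319.9]), (0.51, [342.5, 123.5])]
case_seat [(0.62, [301.9, 347.9])]
```

Request:
{"name": "step_arm", "arguments": {"series": [0,0.05,0.0,0,0,0.1,0,0,0,0.15,0,0,-0.02,0.17,0,0,-0.02,0.17,0,0]}}

```text
time: 22.22
tool_pos: [0.6382, 0.0911, 0.2287]
tcp_rot: [-2.154, -2.287, 0.001]
wrist_force: [-0.7, 0.2, 0.4]
width: 1.002
grip_force: 0.0
```

```bash
python3 m2.py d module_mid module_sink module_panel module_handle module_foot case_lip case_seat; python3 st.py
python3 - <<'E'
from h import *
a=cv2.imread('pics/w_c.png');b=cv2.imread('pics/w_d.png')
cv2.imwrite('pics/cd.png',np.hstack([cv2.resize(a[140:384,200:420],(396,440)),cv2.resize(b[140:384,80:300],(396,440))]))
E
```

```text
module_mid [(0.86, [186.0, 202.9]), (0.42, [240.3, 47.4])]
   -> [0.5603 0.1596 0.2228] [0.0125 0.0505 0.0573]
module_sink [(0.94, [185.5, 204.0])]
   -> [0.5552 0.0494 0.0467] [0.0019 0.0019 0.001 ]
module_panel [(0.59, [181.0, 134.4])]
   -> [0.5481 0.1296 0.0435] [0.0015 0.0015]
module_handle [(0.85, [177.1, 105.1])]
   -> [0.5463 0.1666 0.0619] [0.0025 0.0038 0.0027]
module_foot [(0.59, [222.6, 233.2]), (0.36, [238.3, 47.5])]
   -> [ 0.5952 -0.0081 -0.0026] [0.0021 0.0014 0.0012]
case_lip [(0.86, [195.8, 313.0]), (0.36, [325.5, 325.3])]
   -> [ 0.5517 -0.1513  0.0022] [0.0022 0.0022]
case_seat [(0.75, [196.7, 340.8])]
   -> [ 0.5527 -0.2036  0.0166] [0.0014 0.0014]
22.625 [0.636  0.0921 0.2301] F [-0.11  0.52  0.41] T [-0.001 -0.035  0.015] 1.001 0.0
```

View pics/cd.png

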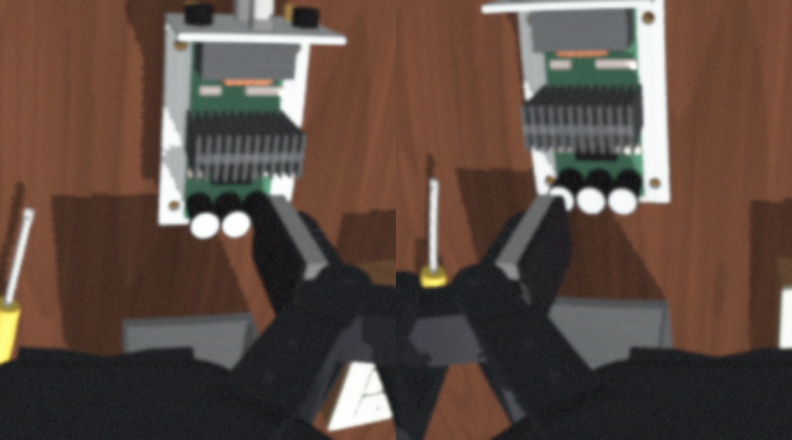

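```bash
python3 go.py .60 -.07 .24 93.5;python3 go.py .51 -.09 .24 93.5
```

```text
t 22.625 tcp [0.636  0.0921 0.2301] yaw 93.53 q [0.11 0.2  1.68 0.   1.26 0.04] F [-0.11  0.52  0.41] | shift [-0.1596 -0.0459 -0.01  ] turn 0.0005 rows 2.7
t 22.625 tcp [0.636  0.0921 0.2301] yaw 93.53 q [0.11 0.2  1.68 0.   1.26 0.04] F [-0.11  0.52  0.41] | shift [-0.174 -0.137 -0.01 ] turn 0.0005 rows 3.5
```

Request:
{"name": "step_arm", "arguments": {"series": [-0.05,-0.015,-0.003,0,-0.11,-0.03,-0.006,0,-0.16,-0.046,-0.01,0,-0.16,-0.046,-0.01,0]}}

```text
time: 23.12
tool_pos: [0.5996, -0.074, 0.2406]
tcp_rot: [2.157, 2.282, -0.0]
wrist_force: [0.3, 0.4, 0.0]
width: 0.999
grip_force: 0.0
```

```bash
python3 m2.py e case_lip case_seat
```

```text
case_lip [(0.9, [218.8, 214.0]), (0.38, [258.1, 111.6])]
   -> [ 0.551  -0.1468  0.0068] [0.0019 0.0031 0.0015]
case_seat [(0.69, [219.5, 254.8])]
   -> [ 0.5525 -0.2041  0.0163] [0.0015 0.0013 0.0004]
```

Request:
{"name": "step_arm", "arguments": {"series": [0,-0.05,0,0,-0.015,-0.09,0,0,-0.015,-0.09,0,0]}}

```text
time: 23.65
tool_pos: [0.5096, -0.0903, 0.2394]
tcp_rot: [-2.151, -2.288, 0.001]
wrist_force: [1.0, 0.3, 0.0]
width: 0.996
grip_force: 0.0
```

```bash
python3 m2.py f case_lip case_seat; python3 st.py
python3 - <<'E'
from h import *
import json
D=json.load(open("rays.json"))
for l,z in(("case_lip",.011),("case_seat",.003)):
    for o,d,t in D[l]: o=np.array(o);d=np.array(d); print(l,t,(o+d*(z-o[2])/d[2]).round(4))
p,s=shot("top"); cv2.imwrite("pics/top2.png",p["image"][:,:,::-1])
a=cv2.imread('pics/w_e.png');b=cv2.imread('pics/w_f.png')
cv2.imwrite('pics/ef.png',np.hstack([cv2.resize(a[60:384,80:300],(396,583)),cv2.resize(b[60:384,200:420],(396,583))]))
E
```

```text
case_lip [(0.8, [286.3, 208.2])]
   -> [ 0.5508 -0.1474  0.0061] [0.0019 0.0031 0.0016 0.0005]
case_seat [(0.22, [287.7, 206.2])]
   -> [ 0.5525 -0.2041  0.0163] [0.0015 0.0013 0.0004]
23.8 [ 0.5125 -0.0903  0.24  ] F [1.45 0.51 1.06] T [-0.004 -0.001 -0.021] 1.004 0.0
case_lip c [ 0.5491 -0.1405  0.011 ]
case_lip d [ 0.5533 -0.1465  0.011 ]
case_lip e [ 0.5502 -0.1443  0.011 ]
case_lip f [ 0.5498 -0.146   0.011 ]
case_seat c [ 0.5561 -0.2161  0.003 ]
case_seat d [ 0.5493 -0.22    0.003 ]
case_seat e [ 0.5506 -0.2119  0.003 ]
```

View pics/ef.png

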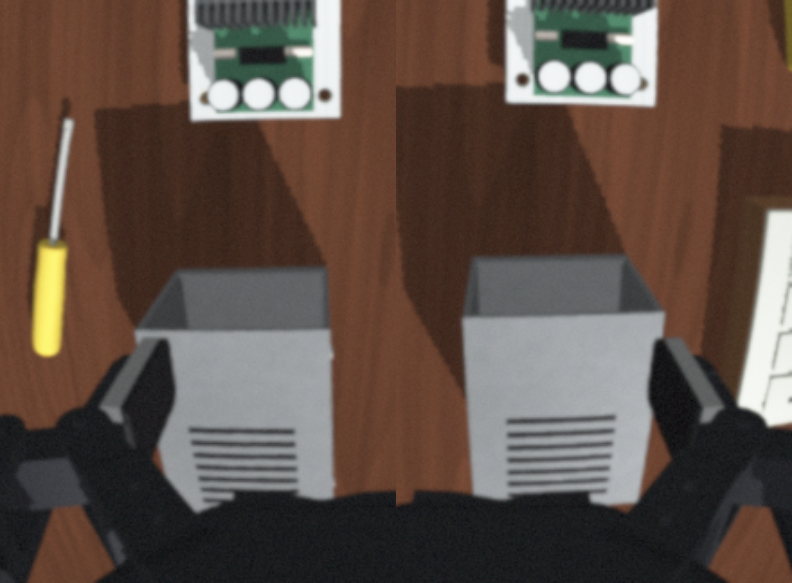

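```bash
cat > c.py <<'E'
from h import *
import json
# refit the two camera poses from stored rays (origin); rebuild rays from pixels through shots' stored origin+rotation
D=json.load(open("rays.json"))
K=dict(intrinsics=[[297.3,0,258.2],[0,297.3,195.2],[0,0,1]],hand_eye=np.array([[0.001,.952,.306,.078],[1,-.001,0,0],[0,.306,-.952,-.142],[0,0,0,1.]]))
yaw=np.radians(93.5); M=np.array([[np.cos(yaw),np.sin(yaw),0],[np.sin(yaw),-np.cos(yaw),0],[0,0,-1]])
def st_of(tag):
    o=[np.array(o) for o,d,t in D["case_lip"] if t==tag][0]
    return dict(tcp_rot=R.from_matrix(M).as_rotvec(),tool_pos=o-M@[.078,0,-.142])
F={"e":[(178,270),(325,267),(137,330),(330,330),(191,121),(340,117)],"f":[(79,257),(229,257),(67,318),(267,312),(111,103),(259,106)]}
off={"e":(80,60),"f":(200,60)}
names=["lipL","lipR","covL","covR","noseL","noseR"]; zs=[.011,.011,.106,.106,.025,.025]
P={}
for i,n in enumerate(names):
    rs=[]; out=[]
    for t in "ef":
        u=(off[t][0]+F[t][i][0]/1.8,off[t][1]+F[t][i][1]/1.8)
        o,d=ray(K,u,st_of(t)); rs.append((o,d)); out.append((o+d*(zs[i]-o[2])/d[2])[:2].round(4))
    X,e=tri(rs); print(n,X.round(4),np.round(e,4),"at z:",*out); P[n]=(out[0]+out[1])/2
print({t:st_of(t)["tool_pos"].round(4) for t in "ef"})
for a,b in(("lipL","lipR"),("covL","covR"),("noseL","noseR")):
    d=P[b]-P[a]; print(a,"mid",((P[a]+P[b])/2).round(4),"len",np.linalg.norm(d).round(4),"x-axis deg",np.degrees(np.arctan2(d[1],d[0])).round(2)-90)
E
python3 c.py
```

```text
lipL [ 0.4935 -0.1446  0.0054] [0.0002 0.0002] at z: [ 0.495  -0.1426] [ 0.4936 -0.1424]
lipR [ 0.6066 -0.1367  0.0041] [0.0013 0.0013] at z: [ 0.6062 -0.1328] [ 0.605  -0.1357]
covL [ 0.4909 -0.1487  0.1008] [0.0001 0.0001] at z: [ 0.4928 -0.1458] [ 0.4912 -0.1463]
covR [ 0.6089 -0.1383  0.1021] [0. 0.] at z: [ 0.6087 -0.1363] [ 0.6074 -0.1366]
noseL [ 0.5095 -0.0286  0.0287] [0.0002 0.0002] at z: [ 0.5086 -0.0287] [ 0.5096 -0.029 ]
noseR [ 0.6089 -0.0217  0.0275] [0.0005 0.0005] at z: [ 0.609  -0.0214] [ 0.6098 -0.0222]
{'e': array([ 0.5994, -0.0733,  0.2404]), 'f': array([ 0.5093, -0.0898,  0.2393])}
lipL mid [ 0.5499 -0.1384] len 0.1116 x-axis deg -85.76
covL mid [ 0.55   -0.1413] len 0.1164 x-axis deg -85.27
noseL mid [ 0.5592 -0.0253] len 0.1005 x-axis deg -85.98
```

```bash
python3 go.py .5462 .165 .15 94
```

```text
t 23.85 tcp [ 0.5126 -0.0904  0.24  ] yaw 93.58 q [-0.22 -0.04  1.92  0.    1.26 -0.29] F [ 1.02  0.6  -0.71] | shift [0.2528 0.0493 0.0901] turn -0.0074 rows 4.4
```

Request:
{"name": "step_arm", "arguments": {"series": [0.045,0.008,0,0,0.1,0.018,0,0,0.155,0.028,0,0,0.205,0.038,0.03,-0.007,0.24,0.046,0.06,-0.007,0.253,0.049,0.09,-0.007,0.253,0.049,0.09,-0.007]}}

```text
time: 24.72
tool_pos: [0.5432, 0.1655, 0.1464]
tcp_rot: [-2.139, -2.296, 0.008]
wrist_force: [-0.1, -0.6, 0.2]
width: 0.998
grip_force: 0.0
```

```bash
mv rays.json rays_case.json; python3 m2.py k module_handle module_panel module_mid; python3 go.py .5462 .165 .037 94
python3 - <<'E'
from h import *
import json
D=json.load(open("rays.json"))
for l,z in(("module_handle",.056),("module_panel",.048),("module_mid",.045)):
    for o,d,t in D.get(l,[]): o=np.array(o);d=np.array(d); print(l,t,(o+d*(z-o[2])/d[2]).round(4))
a=cv2.imread('pics/w_k.png'); cv2.imwrite('pics/k2.png',cv2.resize(a,None,fx=1.4,fy=1.4))
E
```

```text
module_handle [(0.92, [262.6, 201.8])]
module_panel [(0.92, [262.9, 235.3]), (0.6, [260.3, 299.7])]
module_mid [(0.59, [260.3, 298.7])]
t 24.925 tcp [0.5463 0.1641 0.1514] yaw 93.87 q [ 0.25  0.13  1.92 -0.    1.09  0.18] F [0.12 0.25 0.68] | shift [ 0.0009 -0.0004  0.1144] turn -0.0022 rows 1.8
module_handle k [0.546 0.164 0.056]
module_panel k [0.5489 0.1297 0.048 ]
module_mid k [0.5521 0.0561 0.045 ]
```

View pics/k2.png

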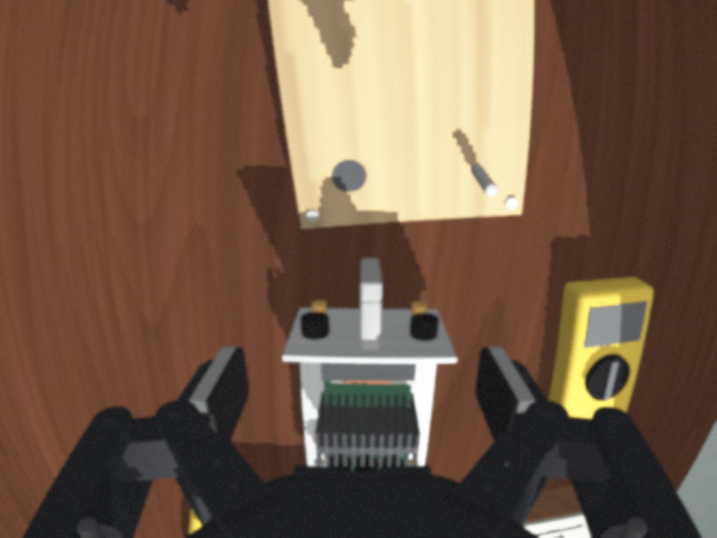

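Request:
{"name": "step_arm", "arguments": {"series": [0.001,0,0.03,0,0.001,0,0.06,0,0.001,0,0.09,0,0.001,0,0.107,0,0.001,0,0.114,0,0.001,0,0.114,0]}}

```text
time: 25.68
tool_pos: [0.5455, 0.1651, 0.0363]
tcp_rot: [2.145, 2.295, 0.001]
wrist_force: [-0.4, -0.8, 0.7]
width: 1.002
grip_force: 0.0
```

```bash
python3 go.py .546 .1645 .037 94; python3 m2.py l module_handle module_panel module_mid;python3 - <<'E'
from h import *
import json
D=json.load(open("rays.json"))
for l,z in(("module_handle",.056),("module_panel",.048),("module_mid",.045)):
    for o,d,t in D.get(l,[]): o=np.array(o);d=np.array(d); print(l,t,(o+d*(z-o[2])/d[2]).round(4))
E
```

```text
t 25.675 tcp [0.5455 0.1651 0.0363] yaw 93.87 q [0.25 0.26 2.   0.   0.88 0.18] F [-0.42 -0.85  0.74] | shift [-0.0007  0.0005 -0.0007] turn -0.0022 rows 0.0
module_handle [(0.7, [261.1, 271.2])]
   -> [0.5465 0.1616 0.0488] [0.0003 0.0003]
module_panel [(0.82, [259.2, 317.1])]
   -> [0.5485 0.1298 0.0482] [0.0004 0.0004]
module_mid []
module_handle k [0.546 0.164 0.056]
module_handle l [0.5465 0.1662 0.056 ]
module_panel k [0.5489 0.1297 0.048 ]
module_panel l [0.5481 0.1296 0.048 ]
module_mid k [0.5521 0.0561 0.045 ]
```

Handle lies between the fingers; grip hard.

Request:
{"name": "step_arm", "arguments": {"series": [0,0.0006,0,0,0,0.0006,0,0,0,0.0006,0,0,0,0.0006,0,0,0,0.0006,0,0,0,0.0006,0,0,0,0.0006,0,0], "gripper": 0, "newtons": 120}}

```text
time: 26.75
tool_pos: [0.5457, 0.1653, 0.0359]
tcp_rot: [2.144, 2.296, 0.0]
wrist_force: [0.5, -0.8, 3.3]
width: 0.126
grip_force: 116.8
```

```bash
python3 st.py
```

```text
26.75 [0.5457 0.1653 0.0359] F [ 0.48 -0.77  3.35] T [0.005 0.135 0.029] 0.126 116.8
```

Request:
{"name": "step_arm", "arguments": {"series": [0,0,-0.002,0,0,0,-0.004,0,0,0,-0.007,0,0,0,-0.011,0,0,0,-0.015,0,0,0,-0.018,0,0,0,-0.018,0]}}

```text
time: 27.62
tool_pos: [0.5458, 0.1654, 0.0542]
tcp_rot: [2.144, 2.295, 0.001]
wrist_force: [0.2, 0.2, -3.9]
width: 0.125
grip_force: 116.9
```

```bash
python3 st.py; python3 m2.py m module_handle module_panel
python3 - <<'E'
from h import *
p,s=shot("scene"); cv2.imwrite('pics/n1.png',cv2.resize(p["image"][140:260,150:330,::-1],None,fx=4,fy=4,interpolation=cv2.INTER_CUBIC))
for l in("module_mid","module_foot","module_panel"): print(l,[(round(q["score"],2),np.round(q["point"],1)) for q in viewer.spot_point(p,l)[:1]])
E
```

```text
27.625 [0.5458 0.1654 0.0542] F [ 0.21  0.23 -3.93] T [ 0.516  0.038 -0.008] 0.125 116.9
module_handle [(0.7, [257.1, 273.7])]
   -> [0.5454 0.1697 0.0718] [0.0002 0.0055 0.0052]
module_panel [(0.66, [258.6, 315.5])]
   -> [0.5478 0.138  0.0656] [0.0004 0.0053 0.0054]
module_mid [(0.95, array([244.4, 187.8]))]
module_foot [(0.71, array([223.7, 202.6]))]
module_panel [(0.8, array([268.1, 197.2]))]
```

View pics/n1.png

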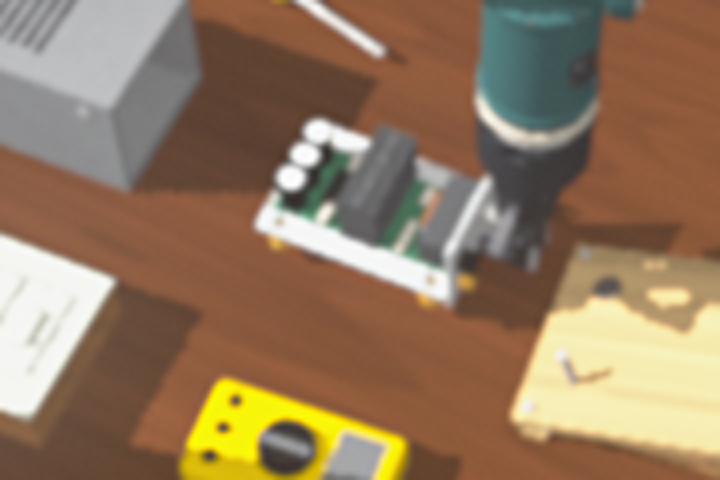

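```bash
python3 go.py .5464 -.06 .0545 94.4
python3 - <<'E'
from h import *
def proj(p,X):
    T=np.linalg.inv(np.array(p["T"])); K=np.array(p["intrinsics"]); c=T[:3,:3]@X+T[:3,3]
    return np.array([K[0,2]+K[0,0]*c[0]/-c[2],K[1,2]+K[1,1]*-c[1]/-c[2]])
u=np.radians(-86.1)
for n in("scene","top"):
    p,s=shot(n)
    for dr in(0,.06):
        Rm=R.from_euler("ZY",[u,dr]).as_matrix(); h=np.array([.546,.165,.074])
        for l,v in(("module_mid",[115,0,-11]),("module_foot",[175,40,-56]),("module_panel",[36,0,-8]),("module_sink",[115,0,-6])):
            print(n,dr,l,proj(p,h+Rm@np.array(v)/1e3).round(1), [np.round(q["point"],1).tolist() for q in viewer.spot_point(p,l)[:1]] if dr==0 else "")
E
```

```text
t 27.975 tcp [0.5454 0.1653 0.0535] yaw 93.9 q [0.25 0.24 1.99 0.   0.91 0.18] F [-0.66  0.64 -5.14] | shift [-0.2248 -0.0143 -0.001 ] turn -0.0088 rows 3.6
scene 0 module_mid [244.5 187.5] [[247.3, 185.8]]
scene 0 module_foot [220.5 199.3] [[141.3, 223.1]]
scene 0 module_panel [269.7 196.5] [[265.5, 197.6]]
scene 0 module_sink [244.5 186.5] [[242.1, 187.5]]
scene 0.06 module_mid [244.8 188.9] 
scene 0.06 module_foot [221.9 201.6] 
scene 0.06 module_panel [269.9 197. ] 
scene 0.06 module_sink [244.7 187.9] 
top 0 module_mid [267.8 207. ] [[270.3, 207.1]]
top 0 module_foot [286.1 194.2] [[285.1, 193.4]]
top 0 module_panel [241.3 208.3] [[242.3, 208.0]]
top 0 module_sink [267.9 206.9] [[267.4, 205.8]]
top 0.06 module_mid [267.5 207.2] 
top 0.06 module_foot [284.7 194.5] 
top 0.06 module_panel [241.1 208.3] 
top 0.06 module_sink [267.6 207.1]
```

```bash
python3 go.py .5315 .09 .0575 94.6
```

```text
t 28.475 tcp [0.5455 0.1653 0.0537] yaw 93.9 q [ 0.25  0.24  1.99 -0.    0.91  0.18] F [ 0.64 -0.19 -4.44] | shift [-0.0741 -0.0191 -0.0038] turn -0.0123 rows 1.2
```

Request:
{"name": "step_arm", "arguments": {"series": [-0.008,-0.002,-0.001,0,-0.022,-0.006,-0.002,-0.004,-0.038,-0.01,-0.003,-0.008,-0.054,-0.014,-0.0035,-0.012,-0.067,-0.0175,-0.0038,-0.0123,-0.074,-0.0191,-0.0038,-0.0123,-0.074,-0.0191,-0.0038,-0.0123]}}

```text
time: 29.35
tool_pos: [0.5314, 0.0896, 0.0575]
tcp_rot: [-2.132, -2.308, -0.0]
wrist_force: [0.2, 1.2, -4.8]
width: 0.122
grip_force: 116.9
```

```bash
python3 go.py .5315 .09 .0575 94.6
python3 - <<'E'
from h import *
# module & case corners from top view: edges of white plate nose vs cover, via networks as a check
def proj(p,X):
    T=np.linalg.inv(np.array(p["T"])); K=np.array(p["intrinsics"]); c=T[:3,:3]@X+T[:3,3]
    return np.array([K[0,2]+K[0,0]*c[0]/-c[2],K[1,2]+K[1,1]*-c[1]/-c[2]])
u=np.radians(-85.4); Rm=R.from_euler("Z",u).as_matrix(); h=np.array([.5315,.09,.0765]); sc=np.array([.5559,-.2151,.003])
for n in("scene","top"):
    p,s=shot(n); cv2.imwrite(f"pics/{n}3.png",p["image"][:,:,::-1])
    for l,v,b in(("module_mid",[115,0,-11],h),("module_panel",[36,0,-8],h),("module_sink",[115,0,-6],h),("case_lip",[-72,0,8],sc),("case_seat",[0,0,0],sc)):
        r=viewer.spot_point(p,l); print(n,l,proj(p,b+Rm@np.array(v)/1e3).round(1),[np.round(q["point"],1).tolist() for q in r[:1]])
    r=viewer.boxes_of(p,"case_lip"); print("box",r[:1])
    pts=np.array([[-74,-56,103],[-74,56,103],[77,56,103],[77,-56,103]])/1e3
    print("cover corners",[proj(p,sc+Rm@q).round(1).tolist() for q in pts])
E
```

```text
t 29.35 tcp [0.5314 0.0896 0.0575] yaw 94.54 q [0.12 0.18 2.05 0.   0.91 0.04] F [ 0.16  1.2  -4.84] | shift [ 0.0004  0.0001 -0.    ] turn -0.0011 rows 0.0
scene module_mid [224.3 173.6] [[226.6, 172.1]]
scene module_panel [248.9 182. ] [[245.4, 180.6]]
scene module_sink [224.2 172.6] [[223.7, 176.3]]
scene case_lip [190.4 171.1] [[193.3, 171.1]]
scene case_seat [170.2 165.1] [[169.4, 161.7]]
box [{'extent': [165.3, 155.9, 65.6, 67.0], 'score': 0.71}]
cover corners [[196.2, 138.5], [177.8, 166.5], [132.4, 149.7], [152.1, 123.0]]
top module_mid [293.  211.8] [[293.5, 212.3]]
top module_panel [266.5 213.4] [[266.9, 216.1]]
top module_sink [293.1 211.7] [[288.1, 212.7]]
top case_lip [330.  210.6] [[331.9, 210.8]]
top case_seat [352.7 209.3] [[337.6, 145.0]]
box [{'extent': [360.8, 208.8, 62.9, 43.5], 'score': 0.65}]
cover corners [[336.0, 227.8], [333.0, 189.3], [384.6, 186.1], [388.0, 224.6]]
```

Request:
{"name": "step_arm", "arguments": {"series": [-0.008,0,0,0,-0.02,0,0,0,-0.034,0,0,0,-0.048,0,0,0,-0.062,0,0,0,-0.075,0,0,0,-0.085,0,0,0,-0.088,0,0,0]}}

```text
time: 31.05
tool_pos: [0.5386, 0.0017, 0.0575]
tcp_rot: [-2.131, -2.308, -0.0]
wrist_force: [0.1, -0.3, -4.5]
width: 0.126
grip_force: 116.9
```

```bash
python3 go.py .5440 -.067 .0575 94.6; python3 st.py
```

```text
t 31.05 tcp [0.5386 0.0017 0.0575] yaw 94.55 q [-0.04  0.18  2.05  0.    0.91 -0.12] F [ 0.09 -0.29 -4.52] | shift [-0.0689 -0.0001 -0.    ] turn -0.0008 rows 1.1
31.05 [0.5386 0.0017 0.0575] F [ 0.09 -0.29 -4.52] T [0.553 0.043 0.053] 0.126 116.9
```

Request:
{"name": "step_arm", "arguments": {"series": [-0.008,0,0,0,-0.02,0,0,0,-0.034,0,0,0,-0.048,0,0,0,-0.06,0,0,0,-0.067,0,0,0,-0.069,0,0,0,-0.069,0,0,0]}}

```text
time: 32.05
tool_pos: [0.544, -0.0663, 0.0574]
tcp_rot: [-2.13, -2.308, -0.0]
wrist_force: [-0.1, -0.3, -4.1]
width: 0.12
grip_force: 116.9
```

```bash
python3 go.py .5467 -.1004 .041 94.6; python3 st.py
```

```text
t 32.05 tcp [ 0.544  -0.0663  0.0574] yaw 94.59 q [-0.17  0.2   2.03  0.    0.91 -0.25] F [-0.07 -0.35 -4.1 ] | shift [-0.0342 -0.      0.0164] turn -0.0002 rows 0.6
32.05 [ 0.544  -0.0663  0.0574] F [-0.07 -0.35 -4.1 ] T [ 0.606  0.073 -0.047] 0.12 116.9
```

Request:
{"name": "step_arm", "arguments": {"series": [0,0,0.003,0,0,0,0.006,0,0,0,0.008,0,0,0,0.008,0,-0.006,0,0.008,0,-0.012,0,0.008,0,-0.018,0,0.008,0,-0.018,0,0.008,0]}}

```text
time: 33.05
tool_pos: [0.5457, -0.085, 0.0496]
tcp_rot: [2.131, 2.308, 0.0]
wrist_force: [0.8, -0.1, -4.7]
width: 0.122
grip_force: 116.9
```

```bash
python3 go.py .5467 -.1004 .041 94.6; python3 st.py
```

```text
t 33.05 tcp [ 0.5457 -0.085   0.0496] yaw 94.55 q [-0.2   0.22  2.03 -0.    0.9  -0.28] F [ 0.81 -0.13 -4.69] | shift [-0.0154 -0.0002  0.0086] turn -0.001 rows 0.3
33.05 [ 0.5457 -0.085   0.0496] F [ 0.81 -0.13 -4.69] T [0.543 0.049 0.013] 0.122 116.9
```

Request:
{"name": "step_arm", "arguments": {"series": [-0.003,0,0,0,-0.006,0,0,0,-0.009,0,0,0,-0.011,0,0,0,-0.011,0,0,0]}}

```text
time: 33.67
tool_pos: [0.5464, -0.0943, 0.0495]
tcp_rot: [-2.13, -2.307, -0.002]
wrist_force: [0.4, 6.8, -3.3]
width: 0.124
grip_force: 117.0
```

```bash
python3 st.py
```

```text
33.675 [ 0.5464 -0.0943  0.0495] F [ 0.44  6.78 -3.29] T [ 1.381  0.031 -0.003] 0.124 117.0
```

Request:
{"name": "step_arm", "arguments": {"series": [-0.002,0,0,0,-0.004,0,0,0,-0.006,0,0,0,-0.007,0,0,0,-0.007,0,0,0]}}

```text
time: 34.3
tool_pos: [0.5469, -0.1004, 0.0496]
tcp_rot: [-2.129, -2.307, -0.003]
wrist_force: [-0.1, 9.4, -1.2]
width: 0.121
grip_force: 117.2
```

```bash
python3 st.py
```

```text
34.3 [ 0.5469 -0.1004  0.0496] F [-0.11  9.43 -1.21] T [1.768 0.053 0.012] 0.121 117.2
```

Request:
{"name": "step_arm", "arguments": {"series": [-0.0006,0,0,0,-0.0012,0,0,0,-0.0012,0,0,0]}}

```text
time: 34.67
tool_pos: [0.5469, -0.1014, 0.0496]
tcp_rot: [-2.129, -2.306, -0.003]
wrist_force: [0.4, 10.0, -1.8]
width: 0.12
grip_force: 117.2
```

```bash
python3 st.py
```

```text
34.675 [ 0.5469 -0.1014  0.0496] F [ 0.39  9.98 -1.75] T [ 1.81   0.021 -0.01 ] 0.12 117.2
```

Request:
{"name": "step_arm", "arguments": {"series": [0,0,0.0015,0,0,0,0.003,0,0,0,0.0045,0,0,0,0.006,0,0,0,0.006,0]}}

```text
time: 35.3
tool_pos: [0.5473, -0.1013, 0.0442]
tcp_rot: [-2.129, -2.307, -0.003]
wrist_force: [-0.1, 11.6, 2.2]
width: 0.125
grip_force: 117.9
```

```bash
python3 st.py
```

```text
35.3 [ 0.5473 -0.1013  0.0442] F [-0.07 11.59  2.18] T [ 1.451  0.137 -0.011] 0.125 117.9
```

Request:
{"name": "step_arm", "arguments": {"series": [0,0,0.001,0,0,0,0.002,0,0,0,0.003,0,0,0,0.003,0]}}

```text
time: 35.8
tool_pos: [0.5475, -0.1013, 0.0413]
tcp_rot: [-2.129, -2.308, -0.004]
wrist_force: [-0.8, 11.0, 2.2]
width: 0.123
grip_force: 117.9
```

```bash
python3 st.py
```

```text
35.8 [ 0.5475 -0.1013  0.0413] F [-0.82 11.03  2.23] T [1.585 0.175 0.052] 0.123 117.9
```

Request:
{"name": "step_arm", "arguments": {"series": [0,0,0.001,0,0,0,0.002,0,0,0,0.003,0,0,0,0.0035,0,0,0,0.0035,0]}}

```text
time: 36.42
tool_pos: [0.5476, -0.1012, 0.0388]
tcp_rot: [-2.13, -2.308, -0.004]
wrist_force: [-3.0, 13.1, 7.4]
width: 0.122
grip_force: 118.9
```

```bash
python3 st.py
```

```text
36.425 [ 0.5476 -0.1012  0.0388] F [-3.   13.1   7.42] T [ 1.526  0.563 -0.024] 0.122 118.9
```

Request:
{"name": "step_arm", "arguments": {"series": [0,0,0.0008,0,0,0,0.0008,0,0,0,0.0008,0]}}

```text
time: 36.8
tool_pos: [0.5477, -0.1012, 0.0387]
tcp_rot: [-2.129, -2.308, -0.004]
wrist_force: [-5.6, 13.4, 13.2]
width: 0.122
grip_force: 119.5
```

```bash
python3 st.py
```

```text
36.8 [ 0.5477 -0.1012  0.0387] F [-5.56 13.41 13.25] T [ 1.589e+00  8.840e-01 -1.000e-03] 0.122 119.5
```

Request:
{"name": "step_arm", "arguments": {"series": [0,0,0,0,0,0,0,0,0,0,0,0,0,0,0,0,0,0,0,0], "gripper": 1}}

```text
time: 37.42
tool_pos: [0.547, -0.1037, 0.036]
tcp_rot: [-2.131, -2.309, 0.0]
wrist_force: [0.1, -0.2, 0.7]
width: 1.0
grip_force: 0.0
```

```bash
python3 st.py; rm -f rays.json; python3 m2.py p module_handle module_panel
```

```text
37.425 [ 0.547  -0.1037  0.036 ] F [ 0.07 -0.22  0.7 ] T [0.037 0.007 0.   ] 1.0 0.0
module_handle [(0.67, [258.8, 263.9])]
module_panel [(0.73, [256.6, 312.6])]
```

Request:
{"name": "step_arm", "arguments": {"series": [0,0,-0.015,0,0,0,-0.045,0,0,0,-0.085,0,0,0,-0.12,0,0.02,-0.03,-0.14,0,0.05,-0.06,-0.14,0,0.05,-0.06,-0.14,0,0.05,-0.06,-0.14,0]}}

```text
time: 38.58
tool_pos: [0.4839, -0.0586, 0.1772]
tcp_rot: [2.129, 2.308, 0.001]
wrist_force: [0.1, -0.5, 0.8]
width: 1.002
grip_force: 0.0
```

```bash
python3 m2.py q module_handle module_panel
```

```text
module_handle [(0.75, [317.4, 232.0])]
   -> [ 0.5463 -0.0989  0.0543] [0.0005 0.0005]
module_panel [(0.81, [311.4, 262.8])]
   -> [ 0.5489 -0.1419  0.0408] [0.0001 0.0001]
```

Request:
{"name": "step_arm", "arguments": {"series": [0,0.05,0,0,0,0.1,0,0,0,0.12,0,0,0,0.12,0,0,0,0.12,0,0]}}

```text
time: 39.35
tool_pos: [0.6021, -0.0491, 0.1754]
tcp_rot: [-2.13, -2.307, 0.002]
wrist_force: [0.4, 0.0, 0.3]
width: 1.001
grip_force: 0.0
```

```bash
python3 m2.py r module_handle module_panel
python3 - <<'E'
from h import *
import json
D=json.load(open("rays.json")); sc=np.array([.5559,-.2151,.003]); c=np.radians(-85.4); u=np.array([np.cos(c),np.sin(c)])
for l,z,x in(("module_handle",.059,-115),("module_panel",.051,-79)):
    for o,d,t in D.get(l,[]): o=np.array(o);d=np.array(d); P=o+d*(z-o[2])/d[2]; v=(P-sc)[:2]*1e3; print(l,t,P.round(4),"case x",(v@u-x).round(1),"case y",(v@[-u[1],u[0]]).round(1))
for n in("scene","top"):
    p,s=shot(n)
    for l in("module_handle","module_panel","multimeter","screwdriver","socket_board"):
        r=viewer.spot_point(p,l); print(n,l,[(round(q["score"],2),np.round(q["point"],1).tolist()) for q in r[:1]])
E
```

```text
module_handle [(0.65, [196.8, 237.5])]
   -> [ 0.5458 -0.099   0.0574] [0.0014 0.0018 0.003 ]
module_panel [(0.8, [202.7, 265.0])]
   -> [ 0.5487 -0.1422  0.0413] [0.0006 0.0005 0.0011]
module_handle p [ 0.5464 -0.0966  0.059 ] case x -3.9 case y 0.0
module_handle q [ 0.5448 -0.0964  0.059 ] case x -4.3 case y -1.6
module_handle r [ 0.5455 -0.1015  0.059 ] case x 0.9 case y -1.3
module_panel p [ 0.5482 -0.1331  0.051 ] case x -3.3 case y -1.1
module_panel q [ 0.5463 -0.136   0.051 ] case x -0.6 case y -3.2
module_panel r [ 0.5501 -0.1374  0.051 ] case x 1.1 case y 0.4
scene module_handle [(0.72, [200.7, 166.1])]
scene module_panel [(0.81, [188.8, 166.2])]
scene multimeter [(0.9, [220.1, 255.3])]
scene screwdriver [(0.68, [225.8, 141.3])]
scene socket_board [(0.83, [139.0, 224.9])]
top module_handle [(0.63, [318.6, 208.7])]
top module_panel [(0.87, [327.0, 210.6])]
top multimeter [(0.83, [253.4, 141.9])]
top screwdriver []
top socket_board [(0.95, [336.0, 142.9])]
```

```bash
python3 -c "
from h import *
print(job.finish_job())"
```

```text
the job is handed in; nothing more can be done
None
```

I drew the module off the pins, stood it on the bench, then took it by the handle and put it in the case. By force, height and camera readings it stands on the case floor with its feet behind the lip, let go. The multimeter, socket board and screwdriver were not disturbed. I handed the job in at about 39.5 s; no verdict was returned.

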